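# Pack the plumbing repair kit

### The arm

A 6-joint arm with a two-finger parallel gripper is mounted at the origin on the work surface; the furniture and walls round the work are solid. World frame = base frame: x ahead of the robot, y to its left, z up, the work surface at z = 0. Lengths are in m, angles in rad, forces in N, time in s.
With the tool pointing down it reaches from about 0.35 to 0.925 m from the base axis. Payload 6.4 kg.
Tool frame: the origin (TCP) lies on the centre line of the jaws, within the pads' length; the fingertips stand 19 mm ahead of it and the grasp point (between the pads) is the TCP; z points along the fingers, y is the line along which they close (so a half turn about z gives the same grasp; the last joint's range is limited). The gripper opens to 85 mm and grips with 20 to 120 N. Pads are 22 mm wide; open, the fingers measure 114 mm over their backs; the gripper's body (76 mm by 85 mm) begins 54 mm behind the grasp point. The pads swing forward as they close: fully open they stand 13 mm farther back than shut.
Start: joints at [-1.485, 0.245, 1.558, -0, 1.339, -0.174], TCP at [0.167, -0.628, 0.25] pointing down, gripper open.
Joint ranges: [-3.13, 3.13], [-1.02, 2.26], [0.13, 2.54], [-0.95, 4.09], [0.21, 2.88], [-2.74, 2.74]. Speed limits (rad/s): [2.57, 2.57, 3.14, 3.14, 3.14, 3.14].

### API

Orientations are given as a unit quaternion [x, y, z, w].
In Python, from bench import r, vision, workorder gives the robot as it stands.
- The arm moves only by the tool move_tool, called as name(argument=value, ...) on one line, values as JSON. Schema: {"type":"object","properties":{"ticks":{"type":"string"},"jaw":{"type":"number"},"only":{"type":"string"},"quiet":{"type":"boolean"},"lines":{"type":"string"}},"required":["ticks"],"additionalProperties":false}. ticks is a string of 1 to 10 rows, parted by a bar, with the numbers parted by commas; each row has 6 numbers: dx, dy, dz in m, then a rotation vector rx, ry, rz in rad; each row shifts and turns the commanded pose from where the row before left it, along the tool's axes as they then stand; what a row does not reach is not made up. A row lasts 1/8 s, in which the tool goes at most 0.0625 m and 0.188 rad, less where a joint would pass 70% of its speed; a pose out of reach is approached as far as the arm can. jaw is the finger opening in m, set as the call begins (left out keeps the last). The fingers move at their own pace and stop on an object; the grip force is fixed at half the most. Time passes only in rows, so rows that do not move let the fingers close. The tool returns the time, the measured TCP pose, the force, the opening and the grip force at its end. only (a regular expression) keeps the lines of the reply that match it, lines (a string "A,B") keeps lines A to B, and quiet returns only ok. Input that does not fit is refused with a message, and nothing moves.
- r.observe(): the state, without advancing time (a new reading comes with each control period).
- vision.camera(name): name is "side" or "top" or "wrist"; returns (picture, depth): 400x640x3 uint8, red, green, blue; 400x640 float32, m along the optical axis (not along the pixel's ray), 0 where there is no reading.
- vision.get_calibration(name): a dict with "fx", "fy", "cx", "cy" (pixels), "D" ([k1, k2, p1, p2, k3] as OpenCV has them; the pictures are not rectified), "extrinsics" (4x4, takes a point from camera to world coordinates). Camera axes: x right, y down, z forward; pixel columns grow to the right and rows downward; lengths in m; the calibration is good to about 2 mm. A picture is of the moment at which its call begins: read the wrist's pose just before it. get_calibration takes no time and is no camera call; for the wrist camera it gives the pose at the moment of the call.
- workorder.close_job(): hands the job in; it is judged then, once.
The state is a dict: "time_s": time; "joint_pos": joint angles; "joint_vel": joint speeds; "joint_efforts": joint torques, N m; "tool_pos": TCP position; "orientation": TCP orientation; "wrist_force": force on the tool from outside, world axes, zero at the start; "torque": the same for the moment, N m; "width": finger opening in m; "gripper_force": force on a finger pad.
Only numpy, scipy, OpenCV 4.12 (cv2) and the standard library are available. Lean on these libraries where they do the work, as an engineer would, in place of code of your own. Each camera call takes 0.05 s, during which the arm holds its last target. There are 200 camera calls.

### The job

Pack the plumbing repair kit: in the empty three-bay tray, lay the loose copper elbow flat in the square bay, the loose copper tee flat in the wide bay, and stand the brass ball valve in the narrow bay with the lever up, as it stands now. Stack the long lidded box on the big fixed lidded box, lined up with it, with its four feet down in the recesses of that lid. Leave the tap, the straight copper coupling and the short lidded box where they are.

Things in the scene. Friction and masses are not known exactly. Their poses are not given: they have to be found in the camera images.
- caddy: Grey open tray fixed to the bench, 250 x 122 mm (x, y), floor 4 mm thick, 4 mm walls, tops 12 mm above the bench. Origin: centre of underside. Three bays, inner x times y: narrow 70 x 114 centred at x=-86, y=0; wide 84 x 114 at x=-5, y=0; square 80 x 80 at x=+81, y=-17 (beside it a filler block 11 mm high with fixed hex bits up to 14 mm, x 41 to 121, y 23 to 59).
- kit_box: Largest of three black boxes with grey lids, closed, fixed to the bench: lid 126 x 86 mm (x, y), its top 36 mm up. Origin: centre of underside. Four square recesses in the lid, 15 mm wide, 5 mm deep, centred at x=+-37, y=+-17 mm.
- long_box: Black closed box with grey lid, loose, 160 g: lid 100 x 60 mm (x, y), overall height 36; body below the lid 96 x 56. Origin: centre, level with its foot tips. Four round feet, 9 mm wide, 6 mm long, at x=+-37, y=+-17 mm, fit the kit box's recesses: seated, its origin is 31 mm above the kit box's. Grip across the lid's 60 mm (lid is 27 to 36 mm up).
- short_box: Black closed box with grey lid, loose, shorter: lid 68 x 60 mm (x, y), 36 mm high, feet too close together for the kit box's recesses. Not part of the kit. Origin: centre, level with its foot tips.
- elbow: Copper 90-degree pipe elbow lying flat, 53 x 53 x 26 mm, tube 22 mm thick, 70 g. Origin: centre of that square, on the underside. One leg opens to -y (axis at x=+13), the other to -x (axis at y=+13), axes 13 mm up; middle of the bend near x=+6, y=+6 mm, where it can be gripped along the diagonal x=y.
- tee: Copper pipe tee lying flat, 76 x 51 x 25 mm (x, y, z), tube 22 to 25 mm thick, 100 g. Origin: centre of the footprint, on the underside. Straight run along x at y=+13; branch from it along -y at x=0, to y=-25 mm; axes 13 mm up. The branch can be gripped across x at y=-8.
- valve: Brass ball valve standing on two hexagons, flat lever on top, 34 x 96 x 50 mm (x, y, z), 210 g. Origin: centre of the footprint, on the underside. Between the hexagons (y=-4 to +36 mm) the body is 24 wide (x), 27 high, with an 18 mm stem above at y=6 to 24; lever 12 wide, 45 up, from y=+27 to -48. Can be gripped across x at y=+15.
- tap: Brass bib tap with bent spout and cross handle, 28 x 100 x 62 mm (x, y, z), loose. Not part of the kit. Origin: centre of the footprint.
- coupling: Straight copper pipe coupling, a short round sleeve standing on end, 27 mm in diameter, 42 mm high, loose. Not part of the kit. Origin: centre of its underside.
Mind the look-alikes: they are no part of the job. What is shaped like the long_box but red is not meant.

How it is judged:
By the outcome, as a careful person would: the job done as asked, in the order asked, and still so for the second after the job is handed in, with the robot touching nothing.
It also fails if it takes over 102 s, if anything falls off the work surface, if the arm or the gripper's body presses on something with over 40 N, if the wrist force passes 120 N, or if a joint passes its speed limit or range.

## Working session

There is one attempt and no reset: what is moved stays moved. The work goes in short steps, Python scripts to look and compute and a tool call to move; the robot and the scene stay as the last step left them, time stands still between calls to the robot, and variables do not carry over. Pictures are saved under pics/ and viewed, at most 14 in all, crops included, and the job is handed in when it is done.

```bash
ls; mkdir -p pics
```

Run:
```python
from bench import r, vision, workorder
import cv2,numpy as np
for n in ("top","side"):
    p,d=vision.camera(n); cv2.imwrite(f"pics/{n}0.png",p[:,:,::-1]); np.savez(f"/tmp/{n}0.npz",p=p,d=d)
    c=vision.get_calibration(n); print(n,{k:np.round(v,3).tolist() for k,v in c.items()})
print(r.observe())
```

```text
pics
top {'fx': 402.064, 'fy': 402.064, 'cx': 313.913, 'cy': 196.008, 'D': [0.016, 0.0, 0.0, 0.0, 0.0], 'extrinsics': [[-0.01, -0.983, 0.182, 0.305], [-1.0, 0.015, 0.026, -0.008], [-0.028, -0.181, -0.983, 1.051], [0.0, 0.0, 0.0, 1.0]]}
side {'fx': 471.081, 'fy': 471.081, 'cx': 315.583, 'cy': 203.97, 'D': [0.046, 0.0, 0.0, 0.0, 0.0], 'extrinsics': [[-0.967, -0.134, 0.217, 0.243], [-0.255, 0.524, -0.812, 0.868], [-0.005, -0.841, -0.541, 0.629], [0.0, 0.0, 0.0, 1.0]]}
{'time_s': 0.1, 'joint_pos': array([-1.48509720e+00,  2.45758337e-01,  1.55890497e+00,  1.85185569e-05,
        1.33866259e+00, -1.74084785e-01]), 'joint_vel': array([ 0.00049525,  0.00013839, -0.00178097, -0.00072367, -0.00011803,
        0.00180439]), 'joint_efforts': array([-6.70007703e-04, -4.30673575e+01, -3.27129900e+01, -1.37820275e-04,
        2.84471993e-03,  4.52642254e-06]), 'tool_pos': array([ 0.16694572, -0.62771498,  0.24927454]), 'orientation': array([ 9.91575799e-01,  1.29524842e-01,  4.72863057e-05, -8.65378210e-04]), 'wrist_force': array([0.97828647, 0.33138   , 0.60114718]), 'torque': array([-0.01947505, -0.05053893, -0.03727363]), 'gripper_force': 0.0, 'width': 0.08551091375612632}
```

View pics/top0.png

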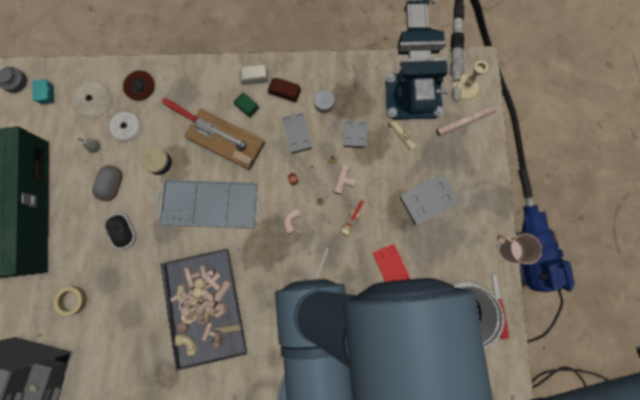

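View pics/side0.png

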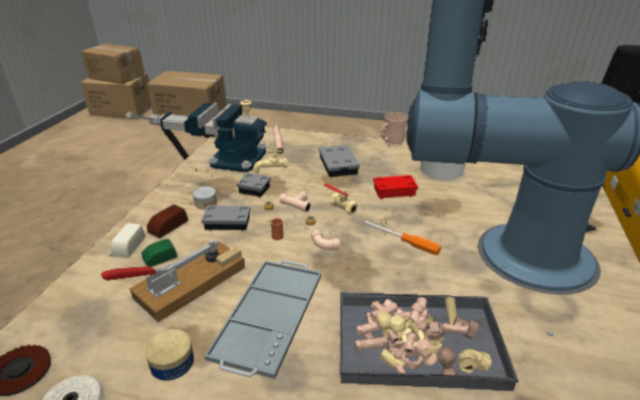

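The top view shows these, with pixel positions as (column, row):
- **Kit parts:** elbow (292,220), tee (344,181), valve with red lever (353,217), long box (297,132).
- **Destinations:** caddy (208,204), kit box (429,199).
- **Leave alone:** coupling (293,179), tap (402,135), short box (355,134).
- **Look-alikes:** red box (391,264), copper and brass scrap in the dark bin (205,305), copper pipe (466,121), brass piece (475,75).

My choices by the description are the loose elbow (292,220), tee (344,181), valve (353,217) and grey-lidded long box (297,132). Next I'll check them in a close crop.

Create h.py:
```python
import numpy as np, cv2
from bench import r, vision, workorder
from scipy.spatial.transform import Rotation as R
def ray(c,uv):
    K=np.array([[c["fx"],0,c["cx"]],[0,c["fy"],c["cy"]],[0,0,1.]]);E=np.array(c["extrinsics"])
    n=cv2.undistortPoints(np.array(uv,float).reshape(-1,1,2),K,np.array(c["D"],float)).reshape(-1,2)
    return E[:3,3], np.c_[n,np.ones(len(n))]@E[:3,:3].T
def plane(c,uv,z):
    o,d=ray(c,uv); return (o+d*((z-o[2])/d[:,2])[:,None])[:,:2]
def cross(o1,d1,o2,d2):
    "closest point of two rays, and the gap"
    t=np.linalg.lstsq(np.c_[d1,-d2],o2-o1,rcond=None)[0]; a,b=o1+t[0]*d1,o2+t[1]*d2
    return (a+b)/2,np.linalg.norm(a-b)
def pts(c,d,mask):
    "world points from depth under mask"
    v,u=np.nonzero(mask&(d>0)); o,dd=ray(c,np.c_[u,v]); return o+dd*d[v,u][:,None]
def project(c,P):
    K=np.array([[c["fx"],0,c["cx"]],[0,c["fy"],c["cy"]],[0,0,1.]]);E=np.linalg.inv(np.array(c["extrinsics"]))
    return cv2.projectPoints(np.array(P,float).reshape(-1,1,3),cv2.Rodrigues(E[:3,:3])[0],E[:3,3],K,np.array(c["D"],float))[0].reshape(-1,2)
def shot(n,name):
    c=vision.get_calibration(n); p,d=vision.camera(n)
    cv2.imwrite(f"pics/{name}.png",p[:,:,::-1]); np.savez(f"/tmp/{name}.npz",p=p,d=d,c=np.array(c,dtype=object)); return c,p,d
def load(name):
    z=np.load(f"/tmp/{name}.npz",allow_pickle=True); return z["c"].item(),z["p"],z["d"]
def move(x,y,z,yaw):
    "tool-frame delta to a down-pointing pose whose closing line (tool y) is at world angle yaw (mod pi)"
    s=r.observe(); M=R.from_quat(s["orientation"]).as_matrix()
    best=None
    for k in (0,np.pi):
        a=yaw+k; Y=np.array([np.cos(a),np.sin(a),0]); Z=np.array([0,0,-1.]); G=np.c_[np.cross(Y,Z),Y,Z]
        rv=R.from_matrix(M.T@G).as_rotvec()
        if best is None or np.linalg.norm(rv)<np.linalg.norm(best): best=rv
    print("t%.1f d"%s["time_s"],np.round(M.T@(np.array([x,y,z])-s["tool_pos"]),4),"rot",np.round(best,3),"tcp",np.round(s["tool_pos"],4),"q6 %.2f"%s["joint_pos"][5],"w %.3f"%s["width"])
```

Run:
```python
from h import *
z=np.load("/tmp/top0.npz");p,d=z["p"],z["d"];c=vision.get_calibration("top")
cv2.imwrite("pics/crop0.png",cv2.resize(p[100:260,150:470,::-1],None,fx=2.5,fy=2.5,interpolation=cv2.INTER_CUBIC))
for n,uv,zz in [("elbow",(292,220),.013),("tee",(344,181),.013),("valve",(353,217),.03),("long",(297,132),.036),("kit",(429,199),.036),("caddy",(208,204),.01),("red",(391,264),.03),("coup",(293,179),.03),("tap",(402,135),.03)]:
    print(n,plane(c,[uv],zz)[0].round(3))
cw=vision.get_calibration("wrist"); s=r.observe(); M=R.from_quat(s["orientation"]).as_matrix();E=np.array(cw["extrinsics"])
print({k:np.round(cw[k],4).tolist() for k in("fx","cx","cy","D")}); print("cam in tool",(M.T@(E[:3,3]-s["tool_pos"])).round(4)); print((M.T@E[:3,:3]).round(3))
```

```text
elbow [0.434 0.078]
tee [ 0.535 -0.06 ]
valve [ 0.437 -0.08 ]
long [0.665 0.062]
kit [ 0.48  -0.273]
caddy [0.48 0.3 ]
red [ 0.318 -0.171]
coup [0.539 0.073]
tap [ 0.653 -0.215]
{'fx': 339.8694, 'cx': 324.6316, 'cy': 204.0878, 'D': [-0.0109, 0.0, 0.0, 0.0, 0.0]}
cam in tool [ 0.0762 -0.0017 -0.1238]
[[-0.    -0.954 -0.3  ]
 [ 1.    -0.    -0.   ]
 [ 0.    -0.3    0.954]]
```

View pics/crop0.png

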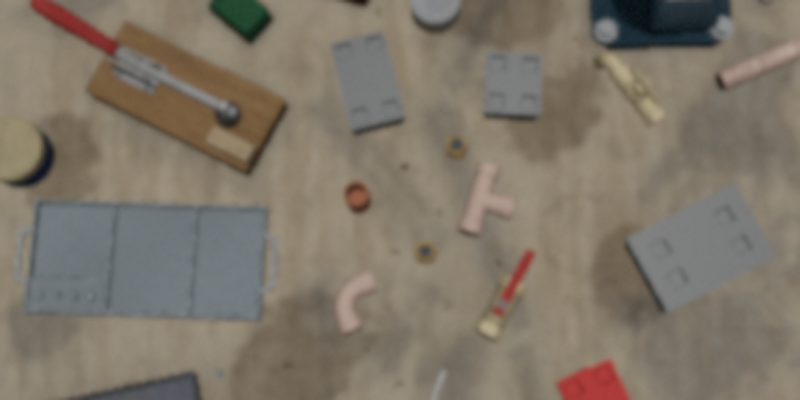

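The crop confirms the choice: curved elbow at crop (352,300), tee at (485,200), valve with red lever at (508,295), longer grey-lidded box at (368,82) and the short one at (513,85). Now I'll move to a first viewing place.

move_tool(ticks="0.045,-0.04,-0.003,0,0,0 | 0.045,-0.04,-0.003,0,0,0 | 0.045,-0.04,-0.003,0,0,0 | 0.045,-0.04,-0.003,0,0,0 | 0.045,-0.04,-0.003,0,0,0 | 0.045,-0.04,-0.003,0,0,0 | 0.045,-0.04,-0.003,0,0,0 | 0.045,-0.04,-0.003,0,0,0 | 0.045,-0.04,-0.003,0,0,0 | 0.045,-0.04,-0.003,0,0,0", jaw=0.085)

```text
time_s: 1.35
tool_pos: [0.4997, -0.1241, 0.2802]
orientation: [0.992, 0.13, -0.0, 0.0]
wrist_force: [-0.0, -1.0, 0.8]
width: 0.0847
gripper_force: 0.0
```

move_tool(ticks="0.041,-0.036,0,0,0,0.13 | 0,0,0,0,0,0.13 | 0,0,0,0,0,0 | 0,0,0,0,0,0")

```text
time_s: 1.85
tool_pos: [0.5292, -0.0811, 0.28]
orientation: [1.0, 0.0, -0.0, -0.0]
wrist_force: [0.5, 0.0, -0.6]
width: 0.0849
gripper_force: 0.0
```

```bash
python3 -c "
from h import *
shot('wrist','wA');move(.53,.12,.28,np.pi/2)"
```

```text
t1.9 d [ 8.000e-04 -2.013e-01  1.000e-04] rot [-0.  0.  0.] tcp [ 0.5292 -0.0813  0.2801] q6 1.21 w 0.085
```

View pics/wA.png

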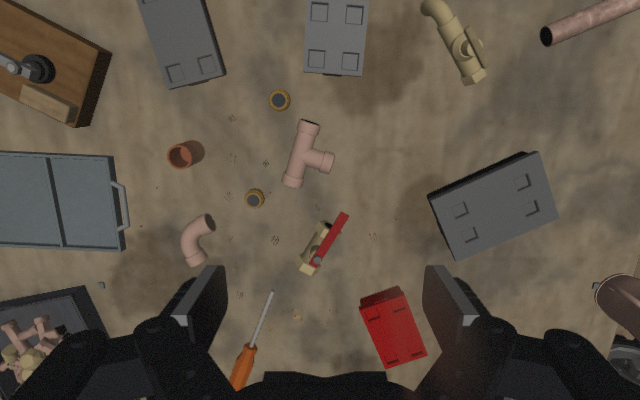

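View A shows the elbow (198,240), tee (307,155), valve (322,245), kit box (493,205) with its recesses, the caddy's right edge (120,200), and the long box cut off at the top (180,40). Next is view B, further left and ahead.

move_tool(ticks="0.01,-0.05,0,0,0,0 | 0.01,-0.05,0,0,0,0 | 0.01,-0.05,0,0,0,0 | 0.01,-0.05,0,0,0,0 | 0,0,0,0,0,0 | 0,0,0,0,0,0")

```text
time_s: 2.65
tool_pos: [0.5695, 0.1185, 0.2802]
orientation: [1.0, -0.0, -0.0, 0.0]
wrist_force: [-0.1, -0.4, 0.2]
width: 0.0852
gripper_force: 0.0
```

```bash
python3 -c "
from h import *
shot('wrist','wB')"
```

```text
(no output)
```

View pics/wB.png

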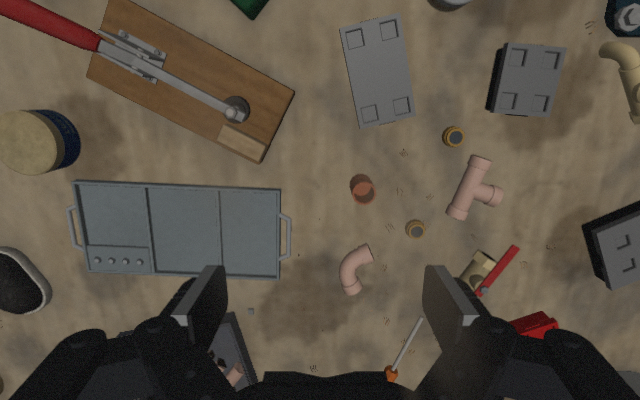

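View B shows the caddy whole (180,230), with its bits at lower left (120,262), so caddy +x points to world +y. The long box lid is whole (377,72), the elbow is at (355,268), the tee at (472,187) and the red lever at (500,268). Next I'll measure from both views.

Create m.py:
```python
from h import *
def world(c,d):
    v,u=np.mgrid[:400,:640]; o,dd=ray(c,np.c_[u.ravel(),v.ravel()]); return (o+dd*d.reshape(-1,1)).reshape(400,640,3)
def comp(mask,uv):
    n,l=cv2.connectedComponents(mask.astype(np.uint8),connectivity=4); v,u=np.nonzero(l)
    k=np.argmin((u-uv[0])**2+(v-uv[1])**2); return l==l[v[k],u[k]]
def rect(xy):
    (cx,cy),(w,h),a=cv2.minAreaRect((np.array(xy)*1000).astype(np.float32))
    if w<h: w,h,a=h,w,a+90
    return np.round([cx/1000,cy/1000],4),np.round([w,h],1),round((a+90)%180-90,1)   # long-side angle
def contour(mask):
    k=max(cv2.findContours(mask.astype(np.uint8),cv2.RETR_EXTERNAL,cv2.CHAIN_APPROX_NONE)[0],key=cv2.contourArea); return k.reshape(-1,2)
def hsvm(p): return cv2.cvtColor(p,cv2.COLOR_RGB2HSV).astype(int)
```

Run:
```python
from m import *
S={n:load(n) for n in("wA","wB")}
W={n:world(c,d) for n,(c,p,d) in S.items()}
for n in S: print(n,"bench z",np.median(W[n][120:180,400:440,2]).round(4) if n=="wA" else np.median(W[n][300:330,270:330,2]).round(4), "valid",(S[n][2]>0).mean().round(2))
def cen(m): return contour(m).mean(0)
for ob,lo,px in [("elbow",.007,{"wA":(198,240),"wB":(355,268)}),("tee",.007,{"wA":(307,155),"wB":(472,187)}),("kit",.031,{"wA":(493,190)}),("long",.031,{"wB":(377,72)}),("lever",.03,{"wA":(335,230),"wB":(503,265)})]:
    rays=[]
    for n,uv in px.items():
        c,p,d=S[n]; z=W[n][...,2]; h=hsvm(p)
        m=(d>0)&(z>lo)&(z<.08)
        if ob=="lever": m=((h[...,0]<8)|(h[...,0]>172))&(h[...,1]>150)&(h[...,2]>60)
        m=comp(m,uv); zz=z[m]; zt=np.percentile(zz,90)
        zp={"elbow":.013,"tee":.013}.get(ob,np.median(zz))
        k=contour(m); k=k.astype(float)
        xy=plane(c,k,zp); q=rect(xy)
        hull=cv2.minAreaRect(k.astype(np.float32))[0]; rays.append(ray(c,[hull]))
        print(ob,n,m.sum(),"z med %.4f p98 %.4f"%(np.median(zz),np.percentile(zz,98)),q)
    if len(rays)==2:
        P,g=cross(rays[0][0],rays[0][1][0],rays[1][0],rays[1][1][0]); print("   tri",P.round(4),"gap",g.round(4))
# caddy from wB: rim by height
c,p,d=S["wB"];z=W["wB"][...,2]
m=comp((d>0)&(z>.009)&(z<.02),(150,280)); print("caddy",m.sum(),rect(plane(c,contour(m).astype(float),.012)))
x=W["wB"]; 
for uv in[(110,215),(185,220),(250,225),(120,262)]: print(uv,x[uv[1],uv[0]].round(4))
```

```text
wA bench z -0.0003 valid 1.0
wB bench z -0.0007 valid 1.0
elbow wA 1063 z med 0.0205 p98 0.0241 (array([0.4352, 0.0819]), array([77.7, 38.4]), -21.7)
elbow wB 1008 z med 0.0205 p98 0.0242 (array([0.434 , 0.0824]), array([76.4, 38.9]), -20.6)
   tri [0.4322 0.0815 0.0072] gap 0.0002
tee wA 1845 z med 0.0212 p98 0.0245 (array([ 0.5368, -0.0631]), array([79.6, 51.3]), -17.9)
tee wB 1842 z med 0.0210 p98 0.0245 (array([ 0.5363, -0.0648]), array([78.6, 58.5]), -17.9)
   tri [ 0.5381 -0.0635  0.0158] gap 0.0016
kit wA 7802 z med 0.0362 p98 0.0378 (array([ 0.4834, -0.2732]), array([127.7,  89.3]), -63.5)
long wB 5965 z med 0.0361 p98 0.0378 (array([0.6683, 0.0653]), array([101.1,  60.7]), 13.3)
lever wA 442 z med 0.0453 p98 0.0469 (array([ 0.4541, -0.0866]), array([61.2, 10.9]), -29.2)
lever wB 409 z med 0.0450 p98 0.0465 (array([ 0.4539, -0.0859]), array([60.9, 11.1]), -30.5)
   tri [ 0.4538 -0.0868  0.0437] gap 0.0002
caddy 4570 (array([0.4846, 0.3009]), array([276.5, 122.8]), 86.9)
(110, 215) [0.5048 0.3894 0.0031]
(185, 220) [0.4986 0.295  0.0045]
(250, 225) [0.4916 0.214  0.0038]
(120, 262) [0.4438 0.383  0.0116]
```

Run:
```python
from m import *
c,p,d=load("wA");W=world(c,d);h=hsvm(p);z=W[...,2]
m=comp((d>0)&(z>.006)&(z<.08),(318,245));P=W[m]
a=np.radians(60.2);X=np.array([np.cos(a),np.sin(a)]);Y=np.array([-X[1],X[0]])
q=P[:,:2]-[.4257,-.0703]
b=P[:,2]<.03
print("valve body rel. grasp: y",np.percentile(q[b]@Y,[1,99]).round(4),"x",np.percentile(q[b]@X,[1,50,99]).round(4),"lever x",np.median(q[~b]@X).round(4),"lever y",np.percentile(q[~b]@Y,[1,99]).round(4))
move(.4376,.0897,.06,np.radians(68.8))
```

```text
valve body rel. grasp: y [-0.0323  0.0317] x [-0.0161  0.0077  0.016 ] lever x 0.0004 lever y [-0.0627  0.0283]
t2.7 d [-0.1318  0.0285  0.2203] rot [0.    0.    0.369] tcp [0.5695 0.1181 0.2802] q6 1.58 w 0.085
```

move_tool(ticks="-0.0264,0.0057,0.044,0,0,0 | -0.0264,0.0057,0.044,0,0,0 | -0.0264,0.0057,0.044,0,0,0 | -0.0264,0.0057,0.044,0,0,0 | -0.0264,0.0057,0.044,0,0,0 | 0,0,0,0,0,0.185 | 0,0,0,0,0,0.184 | 0,0,0,0,0,0", jaw=0.06)

```text
time_s: 3.7
tool_pos: [0.4377, 0.0897, 0.0605]
orientation: [0.983, -0.183, 0.0, 0.0]
wrist_force: [0.4, 0.3, -0.2]
width: 0.06
gripper_force: 0.0
```

```bash
python3 -c "
from h import *
shot('wrist','e1');move(.4376,.0897,.023,np.radians(68.8))"
```

```text
t3.8 d [-0.0001  0.0002  0.0375] rot [-0.    -0.001  0.002] tcp [0.4378 0.0899 0.0605] q6 1.89 w 0.060
```

View pics/e1.png

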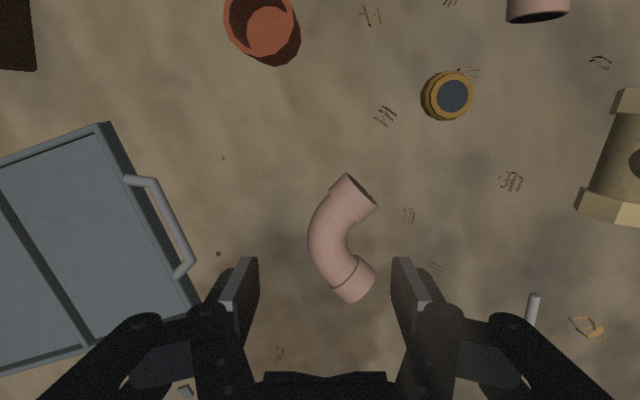

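The elbow's bend sits on the jaw line at (328,240) with its ends at (355,190) and (357,280), so the grasp is aligned. I'll grip and lift.

move_tool(ticks="0,0,0.0375,0,0,0 | 0,0,0,0,0,0")

```text
time_s: 4.0
tool_pos: [0.4353, 0.0905, 0.0209]
orientation: [0.983, -0.183, -0.003, 0.0]
wrist_force: [-0.8, -0.5, -0.0]
width: 0.06
gripper_force: 0.0
```

move_tool(ticks="0,0,0,0,0,0 | 0,0,0,0,0,0 | 0,0,0,0,0,0 | 0,0,0,0,0,0", jaw=0.0)

```text
time_s: 4.5
tool_pos: [0.4389, 0.0909, 0.0245]
orientation: [0.983, -0.183, 0.001, -0.0]
wrist_force: [-0.9, 0.6, 6.0]
width: 0.0237
gripper_force: 54.2
```

move_tool(ticks="0,0,-0.055,0,0,0 | 0,0,0,0,0,0")

```text
time_s: 4.75
tool_pos: [0.4412, 0.0908, 0.0823]
orientation: [0.983, -0.183, 0.005, -0.001]
wrist_force: [0.9, 0.4, -1.1]
width: 0.0236
gripper_force: 58.4
```

```bash
python3 -c "
from h import *
move(.5123,.3866,.08,np.radians(41.9))"
```

```text
t4.8 d [-0.0403 -0.3016  0.0029] rot [-0.005 -0.009  0.471] tcp [0.4412 0.0908 0.0823] q6 1.89 w 0.024
```

move_tool(ticks="-0.008,-0.06,0,0,0,0 | -0.008,-0.06,0,0,0,0 | -0.008,-0.06,0,0,0,0 | -0.008,-0.06,0,0,0,0 | -0.008,-0.06,0,0,0,0 | 0,0,0,0,0,0.157 | 0,0,0,0,0,0.157 | 0,0,0,0,0,0.157 | 0,0,0,0,0,0 | 0,0,0,0,0,0")

```text
time_s: 6.0
tool_pos: [0.5186, 0.3587, 0.0756]
orientation: [0.922, -0.385, -0.016, -0.017]
wrist_force: [0.8, 0.3, -0.5]
width: 0.0235
gripper_force: 58.7
```

```bash
python3 -c "
from h import *
move(.5123,.3866,.031,np.radians(41.9));shot('wrist','e2')"
```

```text
t6.0 d [-0.0223 -0.0142  0.0459] rot [-0.018  0.044  0.048] tcp [0.5186 0.3587 0.0756] q6 2.74 w 0.023
```

View pics/e2.png

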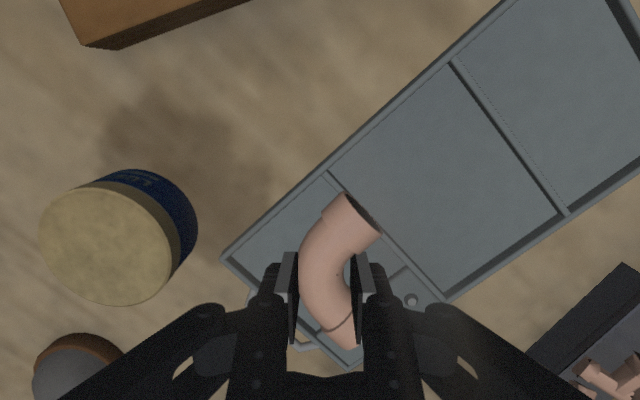

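The wrist joint reached its range limit (q6 = 2.74) and the elbow tilted slightly. It is still held, above the square bay at (330,260). I'll turn the other way instead and lay it a quarter turn on (elbow yaw 86.9°).

move_tool(ticks="0,0,-0.03,0,0,-0.188 | 0,0,0,0,0,-0.188 | 0,0,0,0,0,-0.188 | 0,0,0,0,0,-0.188 | 0,0,0,0,0,-0.188 | 0,0,0,0,0,-0.188 | 0,0,0,0,0,-0.188 | 0,0,0,0,0,-0.188 | 0,0,0,0,0,0 | 0,0,0,0,0,0")

```text
time_s: 7.3
tool_pos: [0.5192, 0.3578, 0.1059]
orientation: [0.938, 0.346, -0.0, -0.024]
wrist_force: [-0.3, -0.1, -0.4]
width: 0.0236
gripper_force: 58.7
```

```bash
python3 -c "
from h import *
move(.5003,.3872,.07,np.radians(131.9))"
```

```text
t7.3 d [ 0.0041 -0.033   0.0375] rot [-0.045 -0.017 -0.025] tcp [0.5192 0.3578 0.1059] q6 1.24 w 0.024
```

move_tool(ticks="0.004,-0.033,0.0375,-0.045,-0.017,-0.025 | 0,0,0,0,0,0 | 0,0,0,0,0,0")

```text
time_s: 7.68
tool_pos: [0.5007, 0.3869, 0.0702]
orientation: [0.934, 0.358, 0.0, 0.0]
wrist_force: [-0.2, 0.1, -0.5]
width: 0.0233
gripper_force: 58.7
```

```bash
python3 -c "
from h import *
move(.5003,.3872,.031,np.radians(131.9))"
```

```text
t7.7 d [-0.0001 -0.0005  0.0392] rot [ 0.001 -0.001  0.001] tcp [0.5007 0.3869 0.0702] q6 1.32 w 0.023
```

move_tool(ticks="0,0,0.03,0,0,0 | 0,0,0.01,0,0,0 | 0,0,0,0,0,0 | 0,0,0,0,0,0")

```text
time_s: 8.18
tool_pos: [0.5014, 0.3869, 0.0312]
orientation: [0.934, 0.358, 0.001, 0.0]
wrist_force: [-0.7, 0.2, -0.8]
width: 0.0235
gripper_force: 58.7
```

move_tool(ticks="0,0,0,0,0,0 | 0,0,0,0,0,0 | 0,0,0,0,0,0", jaw=0.042)

```text
time_s: 8.55
tool_pos: [0.5006, 0.3868, 0.0303]
orientation: [0.934, 0.358, 0.0, 0.0]
wrist_force: [-0.3, -0.4, -0.5]
width: 0.042
gripper_force: 0.0
```

move_tool(ticks="0,0,-0.03,0,0,0 | 0,0,-0.06,0,0,0 | 0,0,-0.03,0,0,0 | 0,0,0,0,0,0")

```text
time_s: 9.05
tool_pos: [0.5022, 0.3878, 0.1536]
orientation: [0.934, 0.358, 0.003, -0.0]
wrist_force: [-0.2, 0.3, 0.1]
width: 0.042
gripper_force: 0.0
```

```bash
python3 -c "
from h import *
shot('wrist','e3');move(.534,-.0716,.15,np.radians(-17.9))"
```

```text
t9.1 d [-0.2823  0.3629  0.0008] rot [ 0.002 -0.002 -0.525] tcp [0.5009 0.387  0.151 ] q6 1.32 w 0.042
```

View pics/e3.png

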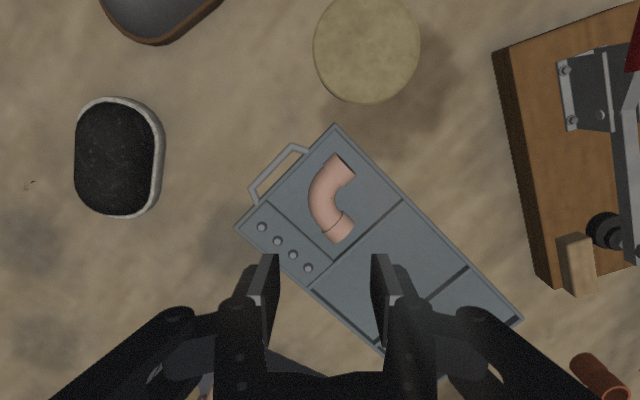

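The elbow lies flat in the square bay at (333,198), clear of the walls. On to the tee.

move_tool(ticks="-0.0353,0.0454,0,0,0,0 | -0.0353,0.0454,0,0,0,0 | -0.0353,0.0454,0,0,0,0 | -0.0353,0.0454,0,0,0,0 | -0.0353,0.0454,0,0,0,0 | -0.0353,0.0454,0,0,0,0 | -0.0353,0.0454,0,0,0,0 | -0.0353,0.0454,0,0,0,0 | 0,0,0,0,0,-0.175 | 0,0,0,0,0,-0.175", jaw=0.06)

```text
time_s: 10.35
tool_pos: [0.5322, -0.0727, 0.1477]
orientation: [0.856, 0.517, -0.001, -0.001]
wrist_force: [0.7, -0.3, 0.1]
width: 0.0599
gripper_force: 0.0
```

move_tool(ticks="0,0,0.05,0,0,-0.175 | 0,0,0.03,0,0,0 | 0,0,0,0,0,0 | 0,0,0,0,0,0")

```text
time_s: 10.85
tool_pos: [0.5338, -0.0722, 0.0704]
orientation: [0.809, 0.588, 0.0, 0.0]
wrist_force: [0.6, 0.2, -0.3]
width: 0.0599
gripper_force: 0.0
```

```bash
python3 -c "
from h import *
shot('wrist','t1');move(.534,-.0716,.06,np.radians(-17.9))"
```

```text
t10.9 d [ 0.0006 -0.0007  0.0112] rot [ 0.002  0.    -0.   ] tcp [ 0.5344 -0.0724  0.0712] q6 -0.03 w 0.060
```

View pics/t1.png

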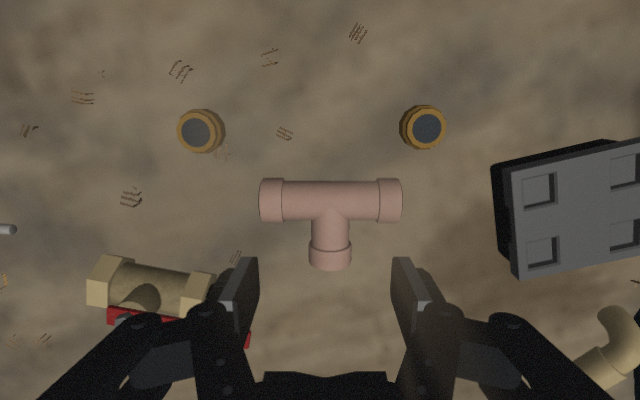

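The tee's branch is centred between the jaws at (331,240). The valve is to the left (150,290), clear of the fingers. I'll grip and lift.

move_tool(ticks="0,-0.0007,0.03,0,0,0 | 0,0,0.015,0,0,0 | 0,0,0,0,0,0")

```text
time_s: 11.28
tool_pos: [0.5327, -0.0718, 0.0248]
orientation: [0.809, 0.588, -0.0, -0.0]
wrist_force: [-0.7, 0.1, 0.2]
width: 0.0601
gripper_force: 0.0
```

move_tool(ticks="0,0,0,0,0,0 | 0,0,0,0,0,0 | 0,0,0,0,0,0 | 0,0,0,0,0,0", jaw=0.0)

```text
time_s: 11.78
tool_pos: [0.5341, -0.0724, 0.0265]
orientation: [0.809, 0.588, 0.001, 0.001]
wrist_force: [-2.0, -0.7, 5.6]
width: 0.0195
gripper_force: 58.4
```

move_tool(ticks="0,0,-0.055,0,0,0 | 0,0,0,0,0,0 | 0,0,0,0,0,0")

```text
time_s: 12.15
tool_pos: [0.5325, -0.0717, 0.0798]
orientation: [0.809, 0.588, -0.0, -0.0]
wrist_force: [-0.0, 0.4, -1.9]
width: 0.0197
gripper_force: 59.1
```

```bash
python3 -c "
from h import *
move(.4839,.2879,.08,np.radians(-3.1))"
```

```text
t12.2 d [ 3.272e-01 -1.568e-01 -2.000e-04] rot [-0.     0.    -0.258] tcp [ 0.5325 -0.0717  0.0798] q6 -0.03 w 0.020
```

move_tool(ticks="0.02,-0.01,-0.03,0,0,0 | 0.0512,-0.0245,0,0,0,0 | 0.0512,-0.0245,0,0,0,0 | 0.0512,-0.0245,0,0,0,0 | 0.0512,-0.0245,0,0,0,0 | 0.0512,-0.0245,0,0,0,0 | 0.0512,-0.0245,0,0,0,-0.129 | 0,0,0.03,0,0,-0.129 | 0,0,0,0,0,0 | 0,0,0,0,0,0")

```text
time_s: 13.4
tool_pos: [0.484, 0.287, 0.0795]
orientation: [0.727, 0.687, -0.001, -0.0]
wrist_force: [0.3, -0.1, -0.2]
width: 0.0193
gripper_force: 59.1
```

```bash
python3 -c "
from h import *
move(.4839,.2879,.032,np.radians(-3.1))"
```

```text
t13.4 d [ 0.0009 -0.0001  0.0475] rot [-0.001  0.001 -0.003] tcp [0.484  0.287  0.0795] q6 0.39 w 0.019
```

move_tool(ticks="0.001,0,0.03,0,0,0 | 0,0,0.0175,0,0,0 | 0,0,0,0,0,0 | 0,0,0,0,0,0")

```text
time_s: 13.9
tool_pos: [0.4848, 0.2886, 0.0332]
orientation: [0.726, 0.687, 0.0, 0.0]
wrist_force: [-0.9, -0.1, -0.9]
width: 0.0195
gripper_force: 59.1
```

move_tool(ticks="0,0,0,0,0,0 | 0,0,0,0,0,0 | 0,0,0,0,0,0", jaw=0.04)

```text
time_s: 14.28
tool_pos: [0.4845, 0.2888, 0.0329]
orientation: [0.726, 0.688, 0.0, 0.0]
wrist_force: [0.7, -0.5, -0.2]
width: 0.0402
gripper_force: 0.0
```

move_tool(ticks="0,0,-0.03,0,0,0 | 0,0,-0.06,0,0,0 | 0,0,-0.03,0,0,0 | 0,0,0,0,0,0")

```text
time_s: 14.78
tool_pos: [0.4861, 0.2895, 0.1559]
orientation: [0.726, 0.688, 0.003, 0.002]
wrist_force: [0.2, 0.6, -0.3]
width: 0.0398
gripper_force: 0.0
```

```bash
python3 -c "
from h import *
shot('wrist','t2');move(.4257,-.0703,.15,np.radians(60.2))"
```

```text
t14.8 d [-0.3619 -0.0394  0.0033] rot [ 3.000e-03  1.000e-03 -1.105e+00] tcp [0.4848 0.2889 0.1536] q6 0.39 w 0.040
```

View pics/t2.png

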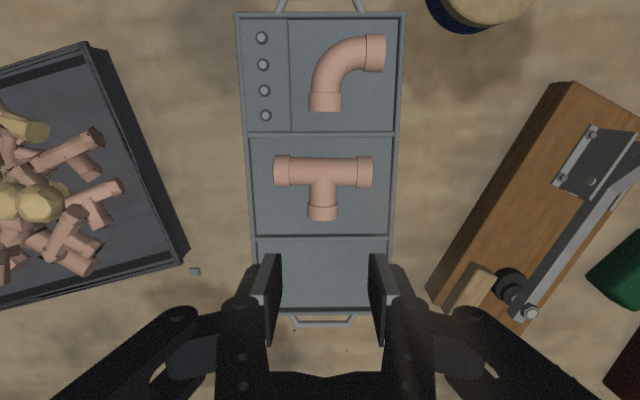

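The tee lies flat in the wide bay at (322,180), and the elbow is still good at (345,75). Now the valve.

move_tool(ticks="-0.0603,-0.0066,0,0,0,0 | -0.0603,-0.0066,0,0,0,0 | -0.0603,-0.0066,0,0,0,0 | -0.0603,-0.0066,0,0,0,0 | -0.0603,-0.0066,0,0,0,0 | -0.0603,-0.0066,0,0,0,-0.184 | 0,0,0,0,0,-0.184 | 0,0,0,0,0,-0.184 | 0,0,0,0,0,-0.184 | 0,0,0.03,0,0,-0.184", jaw=0.06)

```text
time_s: 16.08
tool_pos: [0.4278, -0.0614, 0.1226]
orientation: [0.356, 0.934, -0.0, 0.001]
wrist_force: [0.2, -0.1, -0.3]
width: 0.0603
gripper_force: 0.0
```

move_tool(ticks="0,0,0.03,0,0,-0.184 | 0,0,0,0,0,0 | 0,0,0,0,0,0")

```text
time_s: 16.45
tool_pos: [0.4271, -0.0611, 0.0927]
orientation: [0.273, 0.962, -0.0, -0.0]
wrist_force: [0.6, -0.2, 0.3]
width: 0.06
gripper_force: 0.0
```

```bash
python3 -c "
from h import *
shot('wrist','v1');move(.4257,-.0703,.028,np.radians(60.2))"
```

```text
t16.5 d [-0.003  -0.0087  0.0653] rot [ 0.     0.002 -0.032] tcp [ 0.4276 -0.0613  0.0933] q6 -1.42 w 0.060
```

View pics/v1.png

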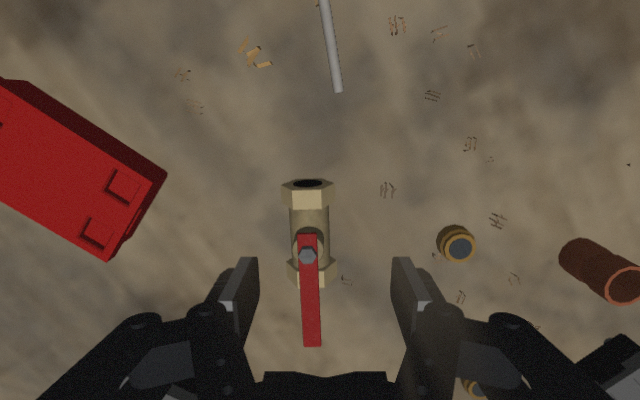

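The valve is seen upright from above, with its body at (310,235) and lever down to (312,345). The jaws need to go about 9 mm left, and then I'll descend.

move_tool(ticks="-0.003,-0.0087,0,0,0,-0.032 | 0,0,0.04,0,0,0 | 0,0,0.025,0,0,0 | 0,0,0,0,0,0")

```text
time_s: 17.0
tool_pos: [0.4245, -0.0698, 0.0271]
orientation: [0.257, 0.966, 0.0, -0.001]
wrist_force: [0.1, 0.3, 0.0]
width: 0.0606
gripper_force: 0.0
```

move_tool(ticks="0,0,0,0,0,0 | 0,0,0,0,0,0 | 0,0,0,0,0,0 | 0,0,0,0,0,0", jaw=0.0)

```text
time_s: 17.5
tool_pos: [0.4265, -0.0707, 0.0294]
orientation: [0.256, 0.967, -0.0, 0.002]
wrist_force: [-1.8, -0.1, 5.6]
width: 0.0225
gripper_force: 58.9
```

move_tool(ticks="0,0,-0.055,0,0,0 | 0,0,-0.025,0,0,0 | 0,0,0,0,0,0 | 0,0,0,0,0,0")

```text
time_s: 18.0
tool_pos: [0.4242, -0.0697, 0.1066]
orientation: [0.256, 0.967, 0.0, -0.001]
wrist_force: [-0.7, 0.4, -2.2]
width: 0.0223
gripper_force: 60.6
```

```bash
python3 -c "
from h import *
move(.465,.2158,.108,np.radians(86.9))"
```

```text
t18.0 d [ 0.1061  0.2681 -0.0014] rot [ 0.    -0.001 -0.465] tcp [ 0.4242 -0.0697  0.1066] q6 -1.48 w 0.022
```

move_tool(ticks="0.0212,0.0536,0,0,0,0 | 0.0212,0.0536,0,0,0,0 | 0.0212,0.0536,0,0,0,0 | 0.0212,0.0536,0,0,0,0 | 0.0212,0.0536,0,0,0,-0.155 | 0,0,0,0,0,-0.155 | 0,0,0.035,0,0,-0.155 | 0,0,0,0,0,0 | 0,0,0,0,0,0")

```text
time_s: 19.12
tool_pos: [0.4656, 0.215, 0.0722]
orientation: [0.028, 1.0, -0.0, -0.0]
wrist_force: [0.4, 0.4, -1.8]
width: 0.0225
gripper_force: 60.8
```

```bash
python3 -c "
from h import *
move(.465,.2158,.0345,np.radians(86.9));shot('wrist','v2')"
```

```text
t19.1 d [0.0006 0.0008 0.0377] rot [-0.001 -0.001 -0.002] tcp [0.4656 0.215  0.0722] q6 -1.30 w 0.022
```

View pics/v2.png

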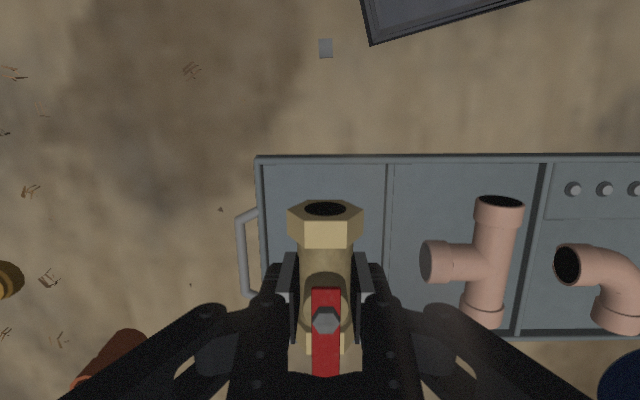

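The valve is held level over the narrow bay: hexagon at (325,220), bay walls at columns 262 and 388. I'll lower and release it.

move_tool(ticks="0,0.0008,0.025,0,0,0 | 0,0,0.0125,0,0,0 | 0,0,0,0,0,0 | 0,0,0,0,0,0")

```text
time_s: 19.68
tool_pos: [0.4666, 0.2161, 0.0358]
orientation: [0.027, 1.0, -0.0, 0.001]
wrist_force: [1.1, -0.2, -2.3]
width: 0.0226
gripper_force: 60.8
```

move_tool(ticks="0,0,0,0,0,0 | 0,0,0,0,0,0 | 0,0,0,0,0,0", jaw=0.035)

```text
time_s: 20.05
tool_pos: [0.4663, 0.2161, 0.0355]
orientation: [0.027, 1.0, -0.0, 0.001]
wrist_force: [-0.2, 0.5, 0.4]
width: 0.035
gripper_force: 0.0
```

move_tool(ticks="0,0,-0.03,0,0,0 | 0,0,-0.06,0,0,0 | 0,0,-0.05,0,0,0 | 0,0,0,0,0,0 | 0,0,0,0,0,0")

```text
time_s: 20.68
tool_pos: [0.4654, 0.216, 0.1744]
orientation: [0.027, 1.0, -0.0, -0.0]
wrist_force: [-0.1, -0.2, 0.1]
width: 0.0349
gripper_force: 0.0
```

```bash
python3 -c "
from h import *
shot('wrist','v3');move(.6683,.0653,.17,np.radians(103.3))"
```

```text
t20.7 d [-0.2112 -0.1394  0.0031] rot [-0.001 -0.002 -0.286] tcp [0.4649 0.2158 0.1735] q6 -1.30 w 0.035
```

View pics/v3.png

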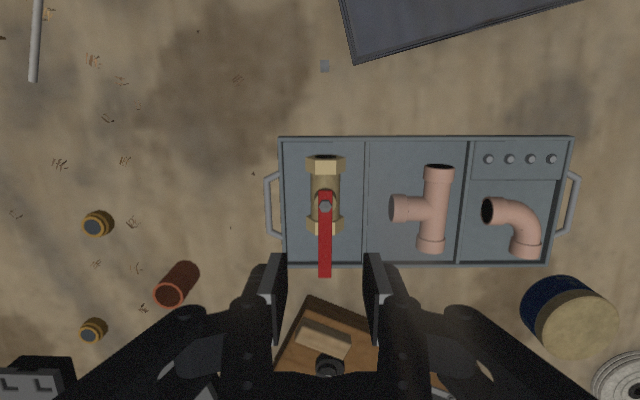

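The valve stands in the narrow bay with its lever up (325,195 to 325,275), and all three bays are filled. Now the long box.

move_tool(ticks="-0.0422,-0.0279,0,0,0,0 | -0.0422,-0.0279,0,0,0,0 | -0.0422,-0.0279,0,0,0,0 | -0.0422,-0.0279,0,0,0,0 | -0.0422,-0.0279,0,0,0,-0.143 | 0,0,0.03,0,0,-0.143 | 0,0,0.03,0,0,0 | 0,0,0,0,0,0 | 0,0,0,0,0,0", jaw=0.085)

```text
time_s: 21.85
tool_pos: [0.6691, 0.0656, 0.1151]
orientation: [-0.116, 0.993, -0.0, -0.0]
wrist_force: [0.5, 0.1, 0.7]
width: 0.0853
gripper_force: 0.0
```

Run:
```python
from m import *
c,p,d=shot('wrist','l1');W=world(c,d);z=W[...,2]
uv=project(c,[[.6683,.0653,.036]])[0];print(uv.round())
m=comp((d>0)&(z>.031)&(z<.042),uv); print(m.sum(),np.median(z[m]).round(4),rect(plane(c,contour(m).astype(float),np.median(z[m]))))
move(.6683,.0653,.034,np.radians(103.3))
```

```text
[322. 223.]
13467 0.0362 (array([0.6678, 0.0648]), array([101.4,  60.1]), 13.4)
t21.9 d [0.0015 0.0001 0.0821] rot [-0.001  0.002  0.001] tcp [0.6697 0.0656 0.1161] q6 -1.87 w 0.085
```

move_tool(ticks="0.0017,0.0004,0.03,0,0,0 | 0,0,0.032,0,0,0 | 0,0,0.02,0,0,0 | 0,0,0,0,0,0")

```text
time_s: 22.4
tool_pos: [0.6667, 0.0655, 0.0322]
orientation: [-0.116, 0.993, -0.0, -0.001]
wrist_force: [-0.0, -0.8, 0.2]
width: 0.0853
gripper_force: 0.0
```

move_tool(ticks="0,0,0,0,0,0 | 0,0,0,0,0,0 | 0,0,0,0,0,0 | 0,0,0,0,0,0", jaw=0.0)

```text
time_s: 22.9
tool_pos: [0.6692, 0.0653, 0.0356]
orientation: [-0.116, 0.993, -0.001, 0.002]
wrist_force: [0.4, -0.2, 6.5]
width: 0.0583
gripper_force: 65.1
```

move_tool(ticks="0,0,-0.03,0,0,0 | 0,0,-0.06,0,0,0 | 0,0,-0.03,0,0,0 | 0,0,0,0,0,0 | 0,0,0,0,0,0")

```text
time_s: 23.52
tool_pos: [0.6661, 0.0655, 0.1509]
orientation: [-0.116, 0.993, 0.0, -0.002]
wrist_force: [-0.3, -0.1, -2.6]
width: 0.0582
gripper_force: 65.4
```

```bash
python3 -c "
from h import *
move(.4834,-.2732,.155,np.radians(26.5))"
```

```text
t23.5 d [ 0.2558 -0.2876 -0.0035] rot [-0.002 -0.003  1.341] tcp [0.6661 0.0655 0.1509] q6 -1.87 w 0.058
```

move_tool(ticks="0.0438,-0.0373,0,0,0,0 | 0.0438,-0.0373,0,0,0,0 | 0.0438,-0.0373,0,0,0,0 | 0.0438,-0.0373,0,0,0,0 | 0,0,0,0,0,0 | 0,0,0,0,0,0")

```text
time_s: 24.28
tool_pos: [0.5304, -0.1196, 0.1514]
orientation: [-0.116, 0.993, 0.001, -0.001]
wrist_force: [0.4, -1.3, -1.7]
width: 0.0581
gripper_force: 65.4
```

Run:
```python
from m import *
c,p,d=shot('wrist','k1');W=world(c,d);z=W[...,2]
uv=project(c,[[.4834,-.2732,.036]])[0];print(uv.round())
def meas(c,p,d,tag,uv):
    W=world(c,d);z=W[...,2]
    m=comp((d>0)&(z>.0335)&(z<.042),uv); zm=np.median(z[m]); k=contour(m)
    print(tag,m.sum(),zm.round(4),rect(plane(c,k.astype(float),zm)),k.min(0),k.max(0))
    full=np.zeros(m.shape,np.uint8); cv2.fillPoly(full,[k],1)
    holes=(full>0)&~m
    n,l,st,ce=cv2.connectedComponentsWithStats(holes.astype(np.uint8),connectivity=4)
    C=[]
    for i in range(1,n):
        if st[i,4]>25:
            q=plane(c,contour(l==i).astype(float),.031 if 0 else zm-.005); rr=rect(q);print("  hole",st[i,4],rr)
            C.append(rr[0])
    if len(C)==4: print("  mean",np.mean(C,0).round(4))
meas(c,p,d,"k1",uv); meas(*load("wA"),"wA",(493,190))
a=np.radians(-63.5);X=np.array([np.cos(a),np.sin(a)]);Y=np.array([-X[1],X[0]])
print("expected",[(np.array([.4834,-.2732])+sx*.037*X+sy*.017*Y).round(4).tolist() for sx in(-1,1) for sy in(-1,1)])
print(r.observe()["time_s"])
```

```text
[115.  93.]
k1 23449 0.0362 (array([ 0.4826, -0.2742]), array([127.5,  86.5]), -63.6) [0 0] [223 173]
  hole 542 (array([ 0.451 , -0.2507]), array([15.3, 15.2]), -62.2)
  hole 458 (array([ 0.4848, -0.3181]), array([15. , 14.3]), 27.5)
  hole 473 (array([ 0.482, -0.235]), array([15.1, 14.5]), 26.3)
  hole 438 (array([ 0.5153, -0.3023]), array([15.2, 15.1]), -64.1)
  mean [ 0.4833 -0.2765]
wA 7288 0.0363 (array([ 0.4832, -0.2739]), array([126.5,  88.1]), -63.5) [430 151] [558 261]
  hole 157 (array([ 0.5134, -0.3018]), array([14.6, 14.5]), -63.1)
  hole 145 (array([ 0.4825, -0.3171]), array([14.7, 14.3]), -63.1)
  hole 147 (array([ 0.4803, -0.2353]), array([15. , 13.9]), -63.5)
  hole 135 (array([ 0.4493, -0.2506]), array([14.5, 14.1]), -63.1)
  mean [ 0.4814 -0.2762]
expected [[0.4517, -0.2477], [0.4821, -0.2325], [0.4847, -0.3139], [0.5151, -0.2987]]
24.325
```

View pics/k1.png

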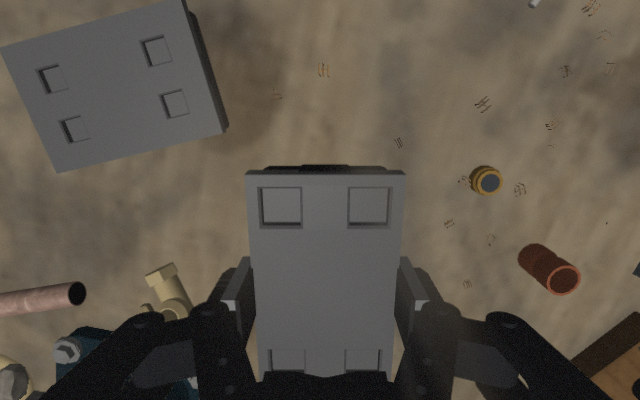

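The kit lid is fully seen at upper left, with its four recesses at (53,79), (157,51), (75,129) and (175,103). The held long box is level at (325,270). I'll measure the recess rims in the lid-top plane and the box's pose in the hand.

Run:
```python
from m import *
for tag,uv in(("k1",(115,110)),("wA",(493,190))):
    c,p,d=load(tag);z=world(c,d)[...,2];m=comp((d>0)&(z>.0335)&(z<.042),uv);zm=np.median(z[m]);k=contour(m)
    full=np.zeros(m.shape,np.uint8);cv2.fillPoly(full,[k],1)
    n,l,st,ce=cv2.connectedComponentsWithStats(((full>0)&~m).astype(np.uint8),connectivity=4)
    C=np.array([rect(plane(c,contour(l==i).astype(float),zm))[0] for i in range(1,n) if st[i,4]>25])
    C=C[np.argsort(C[:,1])];v=(C[2:].mean(0)-C[:2].mean(0));print(tag,C.tolist(),"mean",C.mean(0).round(4),"ang",np.degrees(np.arctan2(v[1],v[0])).round(2),"span",np.linalg.norm(v).round(4))
c,p,d=load("k1");W=world(c,d)
s=r.observe();M=R.from_quat(s["orientation"]).as_matrix();T=(W-s["tool_pos"])@M
hold=comp((d>0)&(W[...,2]>.14)&(W[...,2]<.165)&(np.abs(T[...,1])<.045)&(T[...,0]>.013),(325,280))
P=T[hold];print("lid z in tool",np.median(P[:,2]).round(4),"edges y",np.percentile(P[:,1],[.5,99.5]).round(4),"front x",np.percentile(P[:,0],99.5).round(4))
f=P[(np.abs(P[:,1])<.025)];b=[(f[np.abs(f[:,1]-y)<.004][:,0].max()) for y in(-.022,-.011,0,.011,.022)];print("front at y",np.round(b,4))
A=np.c_[P[:,:2],np.ones(len(P))];print("tilt of lid dz/dx,dz/dy",np.linalg.lstsq(A,P[:,2],rcond=None)[0].round(4))
print(r.observe()["torque"].round(2)); move(.4834,-.2732,.12,np.radians(26.5))
```

```text
k1 [[0.4841, -0.3143], [0.514, -0.2989], [0.4511, -0.2483], [0.4815, -0.2329]] mean [ 0.4827 -0.2736] ang 116.39 span 0.0737
wA [[0.4842, -0.3139], [0.5146, -0.2988], [0.4514, -0.2483], [0.482, -0.2332]] mean [ 0.483  -0.2736] ang 116.5 span 0.0733
lid z in tool -0.0 edges y [-0.0284  0.0311] front x 0.0517
front at y [0.0511 0.0519 0.0521 0.0519 0.051 ]
tilt of lid dz/dx,dz/dy [ 0.0631 -0.0015 -0.0012]
[0.02 0.   0.01]
t24.3 d [ 0.0817 -0.1389  0.0317] rot [ 0.    -0.002  1.341] tcp [ 0.5309 -0.1193  0.1518] q6 -2.23 w 0.059
```

move_tool(ticks="0.0273,-0.0468,0,0,0,0 | 0.0273,-0.0468,0,0,0,0 | 0.0273,-0.0468,0,0,0,0.1676 | 0,0,0,0,0,0.1676 | 0,0,0,0,0,0.1676 | 0,0,0,0,0,0.1676 | 0,0,0,0,0,0.1676 | 0,0,0,0,0,0.1676 | 0,0,0,0,0,0.1676 | 0,0,0.02,0,0,0.1676")

```text
time_s: 25.58
tool_pos: [0.4859, -0.2753, 0.1341]
orientation: [0.528, 0.85, -0.0, 0.002]
wrist_force: [-0.8, -0.2, -2.3]
width: 0.0586
gripper_force: 65.5
```

move_tool(ticks="0,0,0.02,0,0,0 | 0,0,0,0,0,0 | 0,0,0,0,0,0 | 0,0,0,0,0,0")

```text
time_s: 26.08
tool_pos: [0.4847, -0.2758, 0.1142]
orientation: [0.526, 0.85, -0.0, 0.001]
wrist_force: [-0.2, -0.6, -1.1]
width: 0.0587
gripper_force: 65.5
```

Run:
```python
from m import *
c=vision.get_calibration("wrist");s=r.observe();M=R.from_quat(s["orientation"]).as_matrix()
c,p,d=shot('wrist','k2');W=world(c,d);T=(W-s["tool_pos"])@M
hold=(d>0)&(np.abs(T[...,2])<.012)&(np.abs(T[...,1])<.035)&(T[...,0]>.013)&(T[...,0]<.06)
P=T[hold];q=P[np.abs(P[:,1])<.007];print("mid-strip tilt",np.polyfit(q[:,0],q[:,2],1).round(4),"x range",q[:,0].min().round(3),q[:,0].max().round(4))
# lid front-edge corners in the picture -> yaw in hand
K=contour(comp(hold,(325,250)));xy=(np.c_[plane(c,K.astype(float),s["tool_pos"][2]),np.full(len(K),s["tool_pos"][2])]-s["tool_pos"])@M
fr=xy[(xy[:,0]>.044)&(np.abs(xy[:,1])<.027)];print("front edge",np.polyfit(fr[:,1],fr[:,0],1).round(4),"y",xy[xy[:,0]>.02][:,1].min().round(4),xy[xy[:,0]>.02][:,1].max().round(4))
move(.4834,-.2747,.069,np.radians(26.45))
```

```text
mid-strip tilt [ 0.0582 -0.0022] x range 0.013 0.0526
front edge [-0.0014  0.0534] y -0.0305 0.0298
t26.1 d [ 0.0016 -0.0006  0.0452] rot [0.001 0.002 0.001] tcp [ 0.4846 -0.2758  0.1142] q6 -1.18 w 0.059
```

View pics/k2.png

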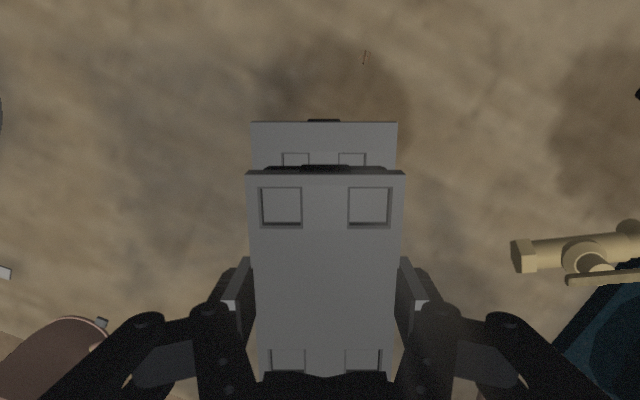

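The held box is aligned over the kit lid: its front edge (250–400,172) is parallel to the lid edge at (250–397,122). It is pitched nose-down by about 3.3°, so I'll level it with the tool and re-measure.

move_tool(ticks="0.0003,-0.0005,0.01,0,0.058,0 | 0,0,0,0,0,0 | 0,0,0,0,0,0 | 0,0,0,0,0,0")

```text
time_s: 26.62
tool_pos: [0.4835, -0.2755, 0.1037]
orientation: [0.526, 0.85, 0.015, -0.024]
wrist_force: [-0.2, -0.1, -2.3]
width: 0.0583
gripper_force: 65.5
```

Run:
```python
from m import *
s=r.observe();a=np.radians(116.45);X=np.array([np.cos(a),np.sin(a),0]);Y=np.array([np.sin(a),-np.cos(a),0]);M=np.c_[X,Y,[0,0,-1]]
c,p,d=shot('wrist','k3');W=world(c,d)
Q=(W-[.4829,-.2736,0])@M   # level frame centred on the kit box
zt=s["tool_pos"][2]
hold=(d>0)&(np.abs(W[...,2]-zt)<.012)&(np.abs(Q[...,1])<.035)&(Q[...,0]>.013)&(Q[...,0]<.06)
P=Q[hold];q=P[np.abs(P[:,1])<.007];print("tilt,z0",np.polyfit(q[:,0],-q[:,2],1).round(4))
zl=np.median(-q[:,2]);K=contour(comp(hold,(325,250)));u=(np.c_[plane(c,K.astype(float),zl),np.full(len(K),zl)]-[.4829,-.2736,0])@M
fr=u[(u[:,0]>.044)&(np.abs(u[:,1])<.027)];print("front edge (want 0,.050)",np.polyfit(fr[:,1],fr[:,0],1).round(4),"y (want +-.030)",u[u[:,0]>.02][:,1].min().round(4),u[u[:,0]>.02][:,1].max().round(4))
k=(d>0)&(np.abs(W[...,2]-.0362)<.003)&(np.abs(Q[...,1])<.05)&(Q[...,0]>.03)&(Q[...,0]<.08);print("kit front (.063)",np.percentile(Q[k][:,0],99.5).round(4),"y",np.percentile(Q[k][:,1],[.5,99.5]).round(4))
print(s["tool_pos"].round(4),"lid z",zl.round(4))
```

```text
tilt,z0 [-0.0239  0.1064]
front edge (want 0,.050) [-0.0015  0.0513] y (want +-.030) -0.031 0.0295
kit front (.063) 0.0618 y [-0.0431  0.0422]
[ 0.4835 -0.2755  0.1037] lid z 0.1061
```

move_tool(ticks="-0.0015,0,0,0,0.02,0 | -0.0013,0,0.017,0,0,0 | -0.001,0,0.013,0,0,0 | 0,0,0,0,0,0 | 0,0,0,0,0,0")

```text
time_s: 27.3
tool_pos: [0.4839, -0.2767, 0.0728]
orientation: [0.526, 0.85, 0.021, -0.033]
wrist_force: [-0.3, 0.8, -1.3]
width: 0.0584
gripper_force: 65.5
```

Run:
```python
from m import *
s=r.observe();a=np.radians(116.45);X=np.array([np.cos(a),np.sin(a),0]);Y=np.array([np.sin(a),-np.cos(a),0]);M=np.c_[X,Y,[0,0,-1]]
c,p,d=shot('wrist','k4');W=world(c,d)
Q=(W-[.4829,-.2736,0])@M;zt=s["tool_pos"][2]
hold=(d>0)&(np.abs(W[...,2]-zt)<.012)&(np.abs(Q[...,1])<.035)&(Q[...,0]>.013)&(Q[...,0]<.06)
P=Q[hold];q=P[np.abs(P[:,1])<.007];print("tilt,z0",np.polyfit(q[:,0],-q[:,2],1).round(4))
print("front",np.percentile(P[:,0],99.5).round(4),"y",np.percentile(P[P[:,0]>.02][:,1],[.5,99.5]).round(4))
k=(d>0)&(np.abs(W[...,2]-.0362)<.003)&(np.abs(Q[...,1])<.05)&(Q[...,0]>.03)&(Q[...,0]<.08);print("kit front",np.percentile(Q[k][:,0],99.5).round(4),"y",np.percentile(Q[k][:,1],[.5,99.5]).round(4))
print(s["tool_pos"].round(4),s["wrist_force"].round(1))
```

```text
tilt,z0 [-0.0091  0.0758]
front 0.0497 y [-0.0306  0.0287]
kit front 0.0617 y [-0.0433  0.0423]
[ 0.4839 -0.2767  0.0728] [-0.3  0.8 -1.3]
```

move_tool(ticks="-0.001,0,0.004,0,0,0 | -0.0002,0,0.003,0,0,0 | -0.0001,0,0.0015,0,0,0 | 0,0,0,0,0,0 | 0,0,0,0,0,0")

```text
time_s: 27.98
tool_pos: [0.4845, -0.277, 0.0682]
orientation: [0.526, 0.85, 0.021, -0.034]
wrist_force: [-10.9, 11.7, 26.1]
width: 0.0586
gripper_force: 68.4
```

Create t.py:
```python
from m import *
import sys
s=r.observe();a=np.radians(116.45);X=np.array([np.cos(a),np.sin(a),0]);Y=np.array([np.sin(a),-np.cos(a),0]);M=np.c_[X,Y,[0,0,-1]]
c,p,d=shot('wrist',sys.argv[1]);W=world(c,d)
Q=(W-[.4829,-.2736,0])@M;zt=s["tool_pos"][2]
hold=(d>0)&(np.abs(W[...,2]-zt)<.012)&(np.abs(Q[...,1])<.035)&(Q[...,0]>.013)&(Q[...,0]<.06)
P=Q[hold];q=P[np.abs(P[:,1])<.007];t,z0=np.polyfit(q[:,0],-q[:,2],1);print("tilt %.4f z0 %.4f front z %.4f rear z %.4f"%(t,z0,z0+.05*t,z0-.05*t))
print("front",np.percentile(P[:,0],99.5).round(4),"y",np.percentile(P[P[:,0]>.02][:,1],[.5,99.5]).round(4))
Z=-P[:,2];b=(P[:,0]>.02)&((P[:,0]<.028)|(P[:,0]>.046));print("roll",np.polyfit(P[b,1],Z[b],1).round(4))
k=(d>0)&(np.abs(W[...,2]-.0362)<.003)&(np.abs(Q[...,1])<.05)&(Q[...,0]>.03)&(Q[...,0]<.08);print("kit front",np.percentile(Q[k][:,0],99.5).round(4),"y",np.percentile(Q[k][:,1],[.5,99.5]).round(4))
print(s["tool_pos"].round(4),"F(level tool)",(s["wrist_force"]@M).round(1),"T",(s["torque"]@M).round(2))
```

```bash
python3 t.py k5
```

```text
tilt -0.0333 z0 0.0709 front z 0.0692 rear z 0.0726
front 0.0491 y [-0.0302  0.0292]
roll [-0.0003  0.0692]
kit front 0.0618 y [-0.0433  0.0423]
[ 0.4845 -0.277   0.0682] F(level tool) [ 15.3  -4.6 -26.1] T [0.98 2.05 0.07]
```

View pics/k5.png

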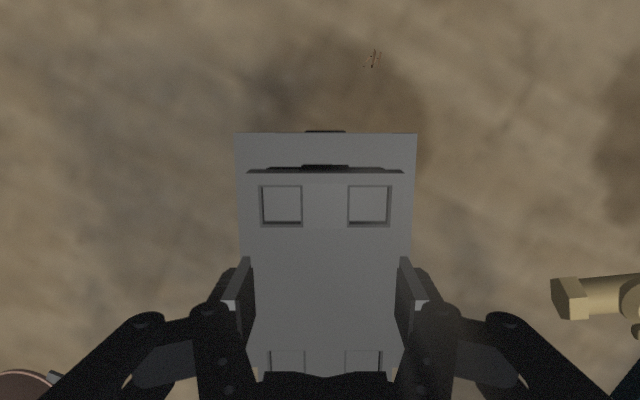

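The front feet are in their recesses (front lid top at 69 mm) but the rear ones sit on the rim (73 mm), and the wall is pushing the box forward. I'll raise it slightly, shift it forward, level it and press again.

move_tool(ticks="0,0,-0.005,0,0,0 | 0.003,0,0,0,0.015,0 | 0,0,0,0,0,0 | 0,0,0,0,0,0")

```text
time_s: 28.52
tool_pos: [0.4836, -0.2756, 0.0699]
orientation: [0.526, 0.849, 0.024, -0.038]
wrist_force: [1.0, -1.5, 1.0]
width: 0.0586
gripper_force: 65.8
```

```bash
python3 t.py k6
```

```text
tilt -0.0005 z0 0.0727 front z 0.0726 rear z 0.0727
front 0.0508 y [-0.0303  0.0291]
roll [0.0024 0.0723]
kit front 0.0618 y [-0.0433  0.0423]
[ 0.4836 -0.2756  0.0699] F(level tool) [-1.8  0.2 -1. ] T [-0.12 -0.55  0.02]
```

move_tool(ticks="-0.0002,0,0.0025,0,0,0 | -0.0002,0,0.002,0,0,0 | 0,0,0,0,0,0 | 0,0,0,0,0,0")

```text
time_s: 29.08
tool_pos: [0.4833, -0.2744, 0.0679]
orientation: [0.525, 0.85, 0.025, -0.041]
wrist_force: [-6.4, 7.5, 22.3]
width: 0.0584
gripper_force: 68.4
```

```bash
python3 t.py k7
```

```text
tilt -0.0227 z0 0.0703 front z 0.0692 rear z 0.0714
front 0.0519 y [-0.0301  0.0293]
roll [0.0038 0.0694]
kit front 0.0618 y [-0.0433  0.0424]
[ 0.4833 -0.2744  0.0679] F(level tool) [  9.5  -2.4 -22.3] T [0.52 1.36 0.05]
```

That's 16 pictures viewed, two over the limit of 14. I won't view any more and will work from numbers only. Next I'll measure both lids' edges from brightness profiles in the last image.

Run:
```python
from m import *
a=np.radians(116.45);X=np.array([np.cos(a),np.sin(a),0]);Y=np.array([np.sin(a),-np.cos(a),0]);M=np.c_[X,Y,[0,0,-1]]
L=lambda c,uv,z:(np.r_[plane(c,[uv],z)[0],z]-[.4829,-.2736,0])@M
for n in("k6","k7"):
    c,p,d=load(n);g=cv2.cvtColor(p,cv2.COLOR_RGB2GRAY)
    W=world(c,d)
    for cols in((262,290),(365,390)):
        pr=g[120:185,cols[0]:cols[1]].mean(1);zz=np.median(W[120:185,cols[0]:cols[1],2],1)
        print(n,cols,"gray",pr[5:60].round().astype(int).tolist());print("   z mm",(zz[5:60]*1000).round().astype(int).tolist())
    u=np.mean((262,390)); print({row:(L(c,(u,row),.0362)[0].round(4),L(c,(u,row),.070)[0].round(4)) for row in(133,172)})
```

```text
k6 (262, 290) gray [78, 78, 78, 78, 78, 78, 78, 77, 77, 78, 77, 80, 90, 98, 99, 99, 99, 99, 99, 99, 99, 99, 99, 100, 98, 99, 99, 99, 99, 99, 99, 99, 99, 99, 100, 99, 99, 99, 100, 100, 93, 71, 31, 27, 35, 41, 40, 41, 48, 77, 99, 98, 99, 98, 98]
   z mm [0, -1, 0, 0, 0, 0, 0, -1, 0, 0, 0, 0, 36, 36, 36, 36, 36, 36, 36, 37, 36, 36, 36, 36, 36, 36, 36, 36, 36, 36, 36, 36, 36, 36, 36, 36, 36, 36, 36, 36, 36, 36, 49, 51, 53, 66, 68, 70, 72, 74, 74, 75, 74, 74, 74]
k6 (365, 390) gray [88, 89, 88, 89, 89, 88, 89, 88, 89, 89, 88, 85, 86, 103, 103, 103, 104, 103, 103, 103, 103, 103, 104, 104, 104, 104, 104, 104, 104, 104, 104, 104, 104, 104, 104, 104, 104, 104, 105, 105, 100, 83, 62, 57, 57, 56, 56, 56, 62, 84, 105, 104, 104, 104, 104]
   z mm [0, 0, 0, -1, -1, 0, -1, 0, 0, 0, -1, 0, 36, 36, 36, 36, 36, 37, 36, 36, 36, 36, 36, 36, 36, 36, 37, 36, 36, 36, 36, 36, 36, 36, 36, 37, 36, 36, 37, 36, 36, 36, 49, 51, 54, 66, 68, 70, 72, 74, 75, 75, 74, 74, 74]
{133: (np.float64(0.0637), np.float64(0.0639)), 172: (np.float64(0.0452), np.float64(0.0492))}
k7 (262, 290) gray [78, 78, 78, 77, 77, 77, 77, 
[... 294 characters left out ...]
36, 36, 36, 36, 36, 36, 36, 36, 36, 36, 36, 36, 36, 36, 36, 36, 36, 45, 62, 65, 67, 70, 71, 70, 71, 71, 71, 71, 70]
k7 (365, 390) gray [88, 89, 88, 88, 88, 88, 88, 88, 88, 88, 88, 88, 88, 88, 84, 86, 102, 102, 103, 102, 103, 103, 103, 103, 103, 103, 103, 103, 103, 103, 103, 103, 103, 103, 103, 104, 104, 103, 104, 104, 103, 104, 94, 68, 59, 56, 56, 73, 97, 105, 105, 105, 105, 105, 105]
   z mm [0, 0, -1, -1, 0, 0, 0, -1, 0, 0, -1, -1, 0, 0, 0, 36, 37, 36, 36, 36, 36, 36, 36, 36, 37, 36, 36, 36, 36, 36, 36, 36, 36, 36, 36, 36, 36, 36, 36, 37, 36, 36, 36, 44, 47, 64, 67, 69, 71, 71, 71, 71, 71, 71, 70]
{133: (np.float64(0.065), np.float64(0.0651)), 172: (np.float64(0.0468), np.float64(0.0507))}
```

Create t2.py:
```python
from m import *
a=np.radians(116.45);X=np.array([np.cos(a),np.sin(a),0]);Y=np.array([np.sin(a),-np.cos(a),0]);M=np.c_[X,Y,[0,0,-1]]
def tilt(n,zt):
    c,p,d=load(n);W=world(c,d);Q=(W-[.4829,-.2736,0])@M
    h=(d>0)&(np.abs(W[...,2]-zt)<.006)&(np.abs(Q[...,1])<.007)&(Q[...,0]>.012)&(Q[...,0]<.042)
    P=Q[h]; k=np.abs(P[:,2]-np.median(P[:,2]))<.0025; t,z0=np.polyfit(P[k,0],-P[k,2],1); print(n,h.sum(),"tilt %.4f z0 %.4f"%(t,z0))
if __name__=="__main__":
    for n,z in(("k2",.116),("k3",.106),("k4",.076),("k5",.071),("k6",.0745),("k7",.071)): tilt(n,z)
    print(r.observe()["tool_pos"].round(4),r.observe()["wrist_force"].round(1))
```

```bash
python3 t2.py
```

```text
k2 2579 tilt 0.0003 z0 0.1148
k3 2568 tilt 0.0607 z0 0.1042
k4 2604 tilt 0.0816 z0 0.0735
k5 2607 tilt 0.0454 z0 0.0689
k6 2582 tilt 0.0817 z0 0.0705
k7 2557 tilt 0.0426 z0 0.0686
[ 0.4833 -0.2745  0.0679] [-6.8  7.5 22.9]
```

My tilt reading was wrong: the front face was contaminating the fit, so the box had been level and I had tipped it nose-up. I'll raise it and undo the tilt.

move_tool(ticks="0,0,-0.015,0,0,0 | 0,0,0,0,-0.085,0 | 0,0,0,0,0,0 | 0,0,0,0,0,0 | 0,0,0,0,0,0")

```text
time_s: 29.75
tool_pos: [0.4836, -0.2764, 0.0798]
orientation: [0.526, 0.85, 0.002, -0.004]
wrist_force: [-0.2, -0.7, -2.3]
width: 0.0584
gripper_force: 67.6
```

Create t3.py:
```python
from t2 import *
import sys
def edges(n):
    "front lid edges of box and kit in kit frame, from row brightness/depth steps"
    c,p,d=load(n);W=world(c,d);g=cv2.cvtColor(p,cv2.COLOR_RGB2GRAY).astype(float);out=[]
    for u0,u1 in((262,290),(365,390)):
        zz=np.median(W[90:200,u0:u1,2],1);pr=g[90:200,u0:u1].mean(1)
        i=np.nonzero((zz>.03)&(zz<.04))[0][0]                       # first kit-lid row
        zb=np.median(zz[-15:]);j=np.nonzero(zz<zb-.0015)[0][-1]+1   # first box-lid row
        u=(u0+u1)/2
        f=lambda row,z:((np.r_[plane(c,[(u,row+90-.5)],z)[0],z]-[.4829,-.2736,0])@M)[0]
        out.append((f(i,.0362),f(j,zb),zb,i+90,j+90))
    print(n,"kit,box front, zb",np.round(out,4).tolist(),"box-kit want -.013:",np.round([o[1]-o[0] for o in out],4))
    # sides: lid columns at row of box centre and kit strip
    for row,z0,tag in((int(out[0][4])+12,out[0][2],"box"),(int((out[0][3]+out[0][4])/2)-3,.0362,"kit")):
        v=np.nonzero(np.abs(W[row,:,2]-z0)<.0022)[0]; v=v[(v>200)&(v<460)]
        e=[((np.r_[plane(c,[(u,row)],z0)[0],z0]-[.4829,-.2736,0])@M)[1] for u in(v[0]-.5,v[-1]+.5)]
        print("  ",tag,"y edges",np.round(e,4),"centre",np.mean(e).round(4),"row",row)
shot('wrist',sys.argv[1]);s=r.observe();tilt(sys.argv[1],s["tool_pos"][2]+.002);edges(sys.argv[1])
print(s["tool_pos"].round(4),"F",(s["wrist_force"]@M).round(1),"t %.1f"%s["time_s"]);move(.4834,-.2747,.08,np.radians(26.45))
```

```bash
python3 t3.py k8
```

```text
k8 2582 tilt -0.0003 z0 0.0804
k8 kit,box front, zb [[0.0622, 0.0489, 0.0753, 128.0, 171.0], [0.0622, 0.0489, 0.0754, 128.0, 171.0]] box-kit want -.013: [-0.0133 -0.0133]Traceback (most recent call last):
  File "t3.py", line 19, in <module>
    shot('wrist',sys.argv[1]);s=r.observe();tilt(sys.argv[1],s["tool_pos"][2]+.002);edges(sys.argv[1])
                                                                                    ~~~~~^^^^^^^^^^^^^
  File "t3.py", line 17, in edges
    e=[((np.r_[plane(c,[(u,row)],z0)[0],z0]-[.4829,-.2736,0])@M)[1] for u in(v[0]-.5,v[-1]+.5)]
                                                                             ~^^^
IndexError: index 0 is out of bounds for axis 0 with size 0
```

It is now level, and the front edges differ by 13.3 mm (13 wanted). I'll lower it straight down.

```bash
sed -i 's/^shot.*/shot("wrist",sys.argv[1]);s=r.observe();tilt(sys.argv[1],s["tool_pos"][2]+.001)/' t3.py
```

move_tool(ticks="0,0,0.006,0,0,0 | 0,0,0.004,0,0,0 | 0,0,0.003,0,0,0 | 0,0,0,0,0,0 | 0,0,0,0,0,0")

```text
time_s: 30.42
tool_pos: [0.4837, -0.2762, 0.0671]
orientation: [0.526, 0.85, 0.002, -0.003]
wrist_force: [0.0, -0.2, -1.6]
width: 0.0581
gripper_force: 67.7
```

```bash
python3 t3.py k9
```

```text
k9 2578 tilt -0.0036 z0 0.0677
[ 0.4837 -0.2762  0.0671] F [ 0.2 -0.6  1.8] t 30.5
t30.5 d [ 0.0016  0.0004 -0.0129] rot [ 0.    -0.007  0.001] tcp [ 0.4837 -0.2762  0.0671] q6 -1.19 w 0.058
```

move_tool(ticks="0,0,0.0008,0,0,0 | 0,0,0,0,0,0")

```text
time_s: 30.72
tool_pos: [0.4838, -0.2764, 0.0666]
orientation: [0.526, 0.85, 0.002, -0.003]
wrist_force: [0.1, -0.0, 0.3]
width: 0.0583
gripper_force: 67.8
```

move_tool(ticks="0,0,0,0,0,0 | 0,0,0,0,0,0 | 0,0,0,0,0,0", jaw=0.08)

```text
time_s: 31.1
tool_pos: [0.4838, -0.2762, 0.0664]
orientation: [0.526, 0.85, 0.002, -0.003]
wrist_force: [-1.1, 0.2, -0.5]
width: 0.0798
gripper_force: 0.0
```

move_tool(ticks="0,0,-0.03,0,0,0 | 0,0,-0.06,0,0,0 | -0.04,0,-0.04,0,0,0 | 0,0,0,0,0,0 | 0,0,0,0,0,0")

```text
time_s: 31.72
tool_pos: [0.5014, -0.3124, 0.195]
orientation: [0.526, 0.85, 0.002, -0.004]
wrist_force: [0.5, -0.0, -0.7]
width: 0.0799
gripper_force: 0.0
```

Run:
```python
from m import *
c,p,d=shot("wrist","fin1");W=world(c,d);z=W[...,2]
uv=project(c,[[.4829,-.2736,.067]])[0]
m=comp((d>0)&(z>.064)&(z<.071),uv);P=W[m];A=np.c_[P[:,:2]-P[:,:2].mean(0),np.ones(len(P))]
print("uv",uv.round(),"lid z",np.median(z[m]).round(4),"slopes",np.linalg.lstsq(A,P[:,2],rcond=None)[0].round(4),rect(plane(c,contour(m).astype(float),.067)),contour(m).min(0),contour(m).max(0))
```

```text
uv [326. 149.] lid z 0.0673 slopes [0.0004 0.0002 0.0673] (array([ 0.4829, -0.2753]), array([99.8, 60.1]), -63.6) [283  80] [368 215]
```

The box is seated: lid top at 67.3 mm (67 nominal), level, yaw −63.6° against −63.5° for the kit box. Handing in.

```bash
python3 -c "
from bench import workorder
print(workorder.close_job())"
```

```text
the job is handed in; nothing more can be done
None
```

The job is handed in at about 32 s, with no verdict shown: the elbow, tee and valve (lever up) are in their bays, and the long box is seated level on the kit box, in the order asked; I viewed 16 pictures, two over the limit of 14.

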